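Gauge a spacer on a beam comparator and arrest the beam again

ROBOT

A 6-joint arm with a two-finger parallel gripper is mounted at the origin on the work surface. World frame = base frame: x ahead of the robot, y to its left, z up, the work surface at z = 0. Lengths are in mm, angles in rad, forces in N, time in s.
With the tool pointing down it reaches from about 375 to 975 mm from the base axis. Payload 3.8 kg.
Tool frame: the origin (TCP) lies midway between the tips of the shut fingers; the grasp point (between the pads) lies 19 mm behind it; z points along the fingers, y is the direction in which the jaws open and shut (so a half turn about z gives the same grasp; the last joint's range is limited). The gripper opens to 88 mm and grips with 3 to 60 N. Pads are 18 mm wide; open, the fingers measure 123 mm over their backs; the gripper's body (75 mm by 187 mm) begins 45 mm behind the grasp point.
Start: joints at [-1.272, 0.264, 1.604, -0, 1.274, -0.037], TCP at [222.424, -637.296, 238.706] pointing down, gripper open.
Joint ranges: [-2.63, 2.63], [-0.94, 2.18], [0.31, 2.57], [-1.31, 4.45], [0, 2.66], [-2.55, 2.55]. Speed limits (rad/s): [2.57, 2.57, 3.14, 3.14, 3.14, 3.14].

INTERFACE

Orientations are given as a unit quaternion [w, x, y, z].
In Python, from plant import monitor, optics, workorder, masks_of, pinpoint gives the robot as it stands. The module is installed in compiled form; this text tells all that it offers.
- The arm moves only by the tool step_arm, never from a script. Its argument "increments" is a list of rows, each a list of 5 numbers: the shift along the tool's x, y, z in mm, then the turn about the tool's z in rad, then the closure, from 0 (fully open) to 1 (shut). In form: [[x, y, z, yaw, fingers], ...]. A call has 1 to 10 rows; each row shifts and turns the commanded pose from where the row before left it, along the tool's axes as they then stand; what a row does not reach is not made up. A row lasts 1/12 s, in which the tool goes at most 41.7 mm and 7.16 degrees, less where a joint would pass 70% of its speed; a pose out of reach is approached as far as the arm can. A call is refused whole if a number of a shift passes 41.7 or a number of a turn 0.125, either way. A call with a gripper value outside its range is refused whole. The fingers move at their own pace and stop on an object; "newtons" is the grip in N (left out, the last holds). Time passes only in rows, so rows that do not move let the fingers close. It gives the time, the measured TCP pose, the force and the opening at its end, in the units of the state.
- monitor.get_obs(): the state, without advancing time (a new reading comes with each control period).
- optics.read_camera(name): name is "scene" or "top" or "wrist"; returns a dict with "image" (384x512x3 uint8, red, green, blue), "fovy" (degrees; the focal length in pixels is half the picture's height over the tangent of half this angle, whatever the lens; pixels are square), "cx", "cy" (the principal point, pixels), "T" (4x4, takes a point from camera to world coordinates). Camera axes: x right, y down, z forward; pixel columns grow to the right and rows downward; lengths in mm; the calibration is good to about 2 mm. A picture is of the moment at which its call begins. There is no depth.
- workorder.finish_job(): hands the job in, once; it reports no verdict.
Trained networks look in the newest picture that a camera, given by its name, has taken for a name from the list of things; names that differ only in an ending like _2 or _b are one class to them, and where a whole thing is asked for, a point or a joint stands for the part that bears it (a point fixed in the world has none). Each returns a list of dicts, best first, with "score" (0 to 1); they miss things now and then, are a little off and sometimes report something else, mostly with a low value. They report only what shows in the picture. A call takes as long as a camera call.
- masks_of(label, camera): "region" (384x512 bool, what is visible of it) and "xy" ([column, row] in pixels, amid what is visible of it).
- pinpoint(label, camera): "xy" ([column, row] in pixels: a listed point, or the origin of a listed thing).
The state is a dict: "time_s": time; "joints": joint angles; "joint_velocities": joint speeds; "joint_efforts": joint torques, N m; "tool_pos": TCP position; "ee_rot": TCP orientation; "contact_force": force on the tool from outside, world axes, zero at the start; "torque": the same for the moment, N m; "width": opening from 0.0 (shut) to 1.0 (fully open).
Only numpy, scipy, OpenCV 4.12 (cv2) and the standard library are available. Lean on these libraries where they do the work, as an engineer would, in place of code of your own. Each camera call takes 0.05 s, during which the arm holds its last target.

TASK

Two beam comparators stand on the inspection bench; check the brass spacer on the one where it lies. Throw that comparator's red arrest lever fully over to its other stop so that the beam comes down, let its stylus rest still on the spacer for about a second, then bring the lever fully back so that the beam is lifted and arrested again. Leave the spacer where it lies and the other comparator's lever alone.

Things in the scene. Friction and masses are not known exactly. Their poses are not given: they have to be found in the camera images.
- arrest_lever (a joint): Steel lever with a red ball on a level axle, on the comparator that carries the spacer. 0 rad = arrested stop, leaning 0.55 rad from upright; 1.1 = released stop, leaning 0.55 rad the other way, towards the stylus end. Starts at 0 to 0.1. Friction holds it where it is left; it takes about 2 N at the ball to move. Its cam lifts the beam.
- arrest_lever_tip (a point): Centre of that lever's red ball (26 mm wide; stem 10 mm). It turns about an axle 70 mm away and 58 mm above the bench, along this frame's level y axis: 118 mm high at both stops, 128 mm half way. Arrested to released it moves 73 mm along (y axis) x (up). At joint value 0 the frame's z is up. The ball is 115 mm to the side of the beam; nothing else there is higher than 122 mm.
- beam (a joint): Hinged aluminium beam (210 x 14 x 12 mm) of that comparator, 95 mm above the bench, stylus 150 mm from the hinge. 0 rad = level, arrested; grows as the stylus end sinks. Once the lever has passed about 0.8 the stylus rests on the spacer at about 0.06. It falls by its own weight and needs no push.
- spacer: Loose brass spacer, a plain disc of 40 mm diameter and 30 mm height, lying on the anvil of its comparator under the stylus; origin at the centre of its underside, 30 mm above the bench, z up. From above it shows on both sides of the beam; the other comparator's anvil is bare.
- other_lever (a joint): Arrest lever of the other comparator, alike in all but the bare anvil: same values, it starts at 0 and must stay there.

How it is judged:
By the outcome, as a careful person would: the job done as asked, in the order asked, and still so for the second after the job is handed in, with the robot touching nothing.
It also fails if it takes over 38 s, if anything falls off the work surface, if the arm or the gripper's body presses on something with over 40 N, if the wrist force passes 120 N, or if a joint passes its speed limit or range.

## Working session

There is one attempt and no reset: what is moved stays moved. The work goes in short steps, Python scripts to look and compute and a tool call to move; the robot and the scene stay as the last step left them, time stands still between calls to the robot, and variables do not carry over. Pictures are saved under pics/ and viewed, and the job is handed in when it is done.

Besides the shell and the picture viewer there is one more tool, called after ">>>" by a JSON object that holds its "name" and its "arguments", one argument or row to a line. step_arm: Moves the arm, as the interface text tells. Its arguments: {"type":"object","properties":{"increments":{"type":"array"},"newtons":{"type":"number"}},"required":["increments"]}

```bash
mkdir -p pics; cat > h.py <<'E'
import numpy as np,cv2
from plant import monitor, optics, workorder, masks_of, pinpoint
def cam(n,save=None):
    c=optics.read_camera(n)
    if save: cv2.imwrite('pics/'+save,c['image'][:,:,::-1])
    return c
def ray(c,xy):
    f=192/np.tan(np.radians(c['fovy'])/2)
    d=np.array([(xy[0]-c['cx'])/f,(xy[1]-c['cy'])/f,1.])
    T=np.array(c['T']); return T[:3,3],T[:3,:3]@d
def atz(c,xy,z):
    o,d=ray(c,xy); return o+d*(z-o[2])/d[2]
def tri(rs):
    A=0;b=0
    for o,d in rs:
        d=d/np.linalg.norm(d);P=np.eye(3)-np.outer(d,d);A=A+P;b=b+P@o
    return np.linalg.solve(A,b)
E
python3 - <<'E'
from h import *
for n in ['scene','top']:
    c=cam(n,n+'0.png')
    for l in ['arrest_lever_tip','spacer']:
        for p in pinpoint(l,n): print(n,l,p['score'],p['xy'],atz(c,p['xy'],118 if 'tip' in l else 30))
    for l in ['arrest_lever','beam','spacer','other_lever']:
        for p in masks_of(l,n): print(n,'mask',l,p['score'],p['xy'],p['region'].sum())
print(monitor.get_obs())
E
```

```text
scene arrest_lever_tip 0.73 [183.2, 176.9] [ 515.90349498 -259.3027635   118.        ]
scene spacer 0.71 [197.6, 247.0] [ 658.58873587 -185.2277742    30.        ]
scene mask arrest_lever 0.66 [185.9, 199.0] 362
scene mask beam 0.87 [215.0, 205.9] 548
scene mask spacer 0.57 [199.0, 240.7] 265
scene mask other_lever 0.85 [345.0, 230.7] 419
scene mask other_lever 0.48 [185.5, 201.3] 400
top arrest_lever_tip 0.58 [335.4, 204.8] [ 515.76074945 -249.78870516  118.        ]
top spacer 0.56 [305.0, 158.5] [ 649.21640442 -181.77400601   30.        ]
top mask arrest_lever 0.52 [332.4, 198.8] 227
top mask beam 0.79 [297.0, 188.2] 433
top mask spacer 0.57 [304.2, 157.4] 128
top mask other_lever 0.8 [180.5, 190.5] 259
{'time_s': 0.7, 'joints': array([-1.27191582e+00,  2.63831223e-01,  1.60393402e+00, -1.49972823e-05,
        1.27369494e+00, -3.68926947e-02]), 'joint_velocities': array([ 1.38069746e-03, -8.39621091e-04,  8.03677468e-05, -1.36836580e-03,
       -1.37696953e-03,  5.29218370e-04]), 'joint_efforts': array([ 7.32796834e-04, -5.01839268e+01, -3.57151365e+01,  7.30768614e-02,
        1.80220278e-02, -2.08640120e-05]), 'tool_pos': array([ 222.41938585, -637.33519247,  238.78781182]), 'ee_rot': array([6.66063751e-05, 9.85939746e-01, 1.67101203e-01, 1.54305388e-06]), 'contact_force': array([-0.41386942,  0.22966288, -0.25686157]), 'torque': array([ 0.00407649, -0.03825188,  0.00810399]), 'width': 0.9992488467477487}
```

```bash
python3 - <<'E'
import cv2
a=cv2.imread('pics/scene0.png');b=cv2.imread('pics/top0.png')
cv2.imwrite('pics/s1.png',cv2.resize(a[130:330,120:420],None,fx=2.6,fy=2.6,interpolation=2))
cv2.imwrite('pics/t1.png',cv2.resize(b[100:290,130:390],None,fx=3,fy=3,interpolation=2))
E
```

```text
(no output)
```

View pics/s1.png

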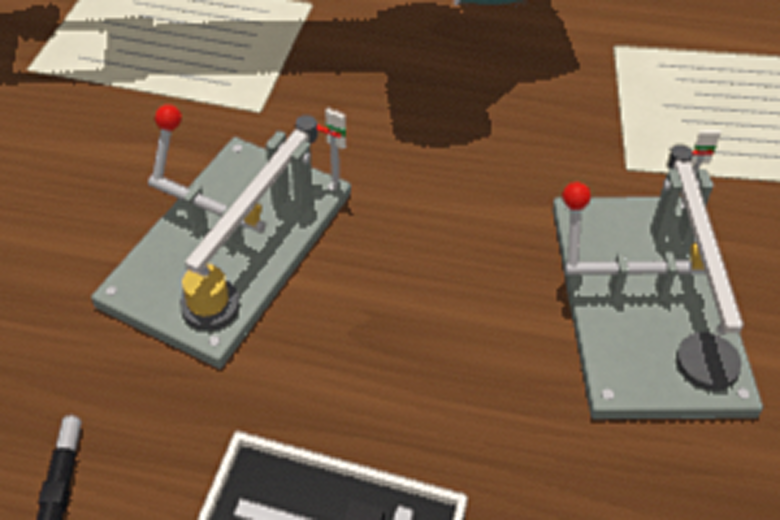

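View pics/t1.png

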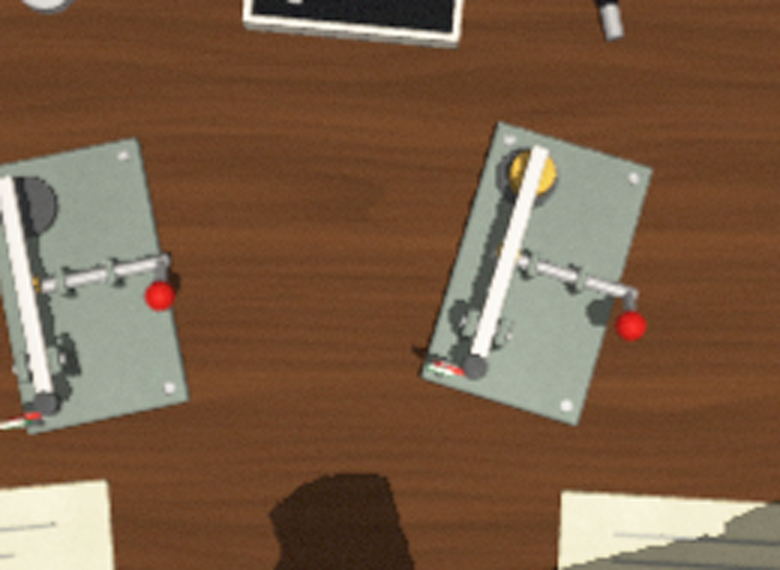

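The spacer sits on the comparator at right in the top view. Its ball is at about (340, 209) in top and (185, 175) in scene.

```bash
python3 - <<'E'
from h import *
R={}
for n in ['scene','top']:
    c=cam(n); im=c['image'].astype(int)
    m=((im[:,:,0]>130)&(im[:,:,1]<60)&(im[:,:,2]<60)).astype(np.uint8)
    k,l,s,ce=cv2.connectedComponentsWithStats(m)
    for i in range(1,k):
        if s[i,4]>15: print(n,ce[i],s[i,4],atz(c,ce[i],118))
    R[n]=c,ce[1:][[s[i,4]>15 for i in range(1,k)]]
cs,ct=R['scene'][0],R['top'][0]
a=min(R['scene'][1],key=lambda p:np.hypot(*(p-[185,175])));b=min(R['top'][1],key=lambda p:np.hypot(*(p-[340,209])))
print('ball',tri([ray(cs,a),ray(ct,b)]))
f=lambda x,y:(130+x/3,100+y/3)
p=atz(ct,f(478,358),101);q=atz(ct,f(541,150),101);print('beam',p,q,(q-p)/np.linalg.norm(q-p))
for nm,(u,v) in {'axle':((530,261),(632,293)),}.items():
    p=atz(ct,f(*u),58);q=atz(ct,f(*v),58);print(nm,p,q,(q-p)/np.linalg.norm(q-p))
for u,v in (((498,124),(424,377)),((651,170),(578,424))):
    p=atz(ct,f(*u),10);q=atz(ct,f(*v),10);print('edge',(p-q)/np.linalg.norm(q-p))
E
```

```text
scene [184.02985075 174.10447761] 67 [ 505.65125173 -260.69596923  118.        ]
scene [341.33333333 204.26923077] 78 [529.06209711 140.85869479 118.        ]
top [182.97014925 198.11940299] 67 [529.24845081 139.00217919 118.        ]
top [340.2375 208.325 ] 80 [ 506.86651025 -262.08489543  118.        ]
ball [ 506.56809576 -261.12356196  118.86097618]
beam [ 478.3216297  -133.62911282  101.        ] [ 659.80205014 -187.98362961  101.        ] [ 0.95795637 -0.2869139   0.        ]
axle [ 567.22019141 -183.20180577   58.        ] [ 539.33481994 -274.37736394   58.        ] [-0.2924696  -0.95627482  0.        ]
edge [ 0.96139321 -0.2751783   0.        ]
edge [ 0.96009593 -0.27967089  0.        ]
```

>>> {"name": "step_arm", "arguments": {
  "increments": [
    [19.6,-13.1,0,0,0.5],
    [19.6,-13.1,0,0,0.5],
    [19.6,-13.1,0,0,0.5],
    [19.6,-13.1,0,0,0.5],
    [19.6,-13.1,0,0,0.5],
    [19.6,-13.1,0,0,0.5],
    [19.6,-13.1,0,0,0.5],
    [19.6,-13.1,0,0,0.5],
    [19.6,-13.1,0,0,0.5],
    [19.6,-13.1,0,0,0.5]
  ]
}}

```text
time_s: 1.63
tool_pos: [364.9, -448.1, 238.9]
ee_rot: [0.0, 0.986, 0.167, 0.0]
contact_force: [0.2, -0.3, 0.4]
width: 0.503
```

>>> {"name": "step_arm", "arguments": {
  "increments": [
    [19.6,-13.1,0,0,0.5],
    [19.6,-13.1,0,0,0.5],
    [19.6,-13.1,0,0,0.5],
    [19.6,-13.1,0,0,0.5],
    [19.6,-13.1,0,0,0.5],
    [19.6,-13.1,0,0,0.5],
    [19.6,-13.1,0,0,0.5],
    [19.6,-13.1,0,0,0.5],
    [19.6,-13.1,0,0,0.5],
    [19.6,-13.1,0,0,0.5]
  ]
}}

```text
time_s: 2.47
tool_pos: [506.8, -259.8, 238.9]
ee_rot: [0.0, 0.986, 0.167, 0.0]
contact_force: [-0.7, -0.1, -0.1]
width: 0.501
```

>>> {"name": "step_arm", "arguments": {
  "increments": [
    [0,0,0,-0.119,0.5],
    [0,0,0,-0.119,0.5],
    [0,0,0,-0.119,0.5],
    [0,0,0,-0.119,0.5],
    [0,0,0,-0.119,0.5],
    [0,0,0,-0.119,0.5],
    [0,0,0,-0.119,0.5],
    [0,0,0,-0.119,0.5],
    [0,0,0,0,0.5]
  ]
}}

```text
time_s: 3.22
tool_pos: [506.2, -260.8, 238.8]
ee_rot: [0.0, 0.799, 0.601, 0.0]
contact_force: [-0.7, -0.7, 0.1]
width: 0.501
```

```bash
python3 - <<'E'
from h import *
c=cam('wrist','w0.png')
im=c['image'].astype(int)
m=((im[:,:,0]>130)&(im[:,:,1]<60)&(im[:,:,2]<60)).astype(np.uint8)
k,l,s,ce=cv2.connectedComponentsWithStats(m)
for i in range(1,k):
    if s[i,4]>15: print(ce[i],s[i,4],atz(c,ce[i],118.5))
E
```

```text
[268.90540541 187.08783784] 148 [ 508.95924451 -269.80322767  118.5       ]
```

View pics/w0.png

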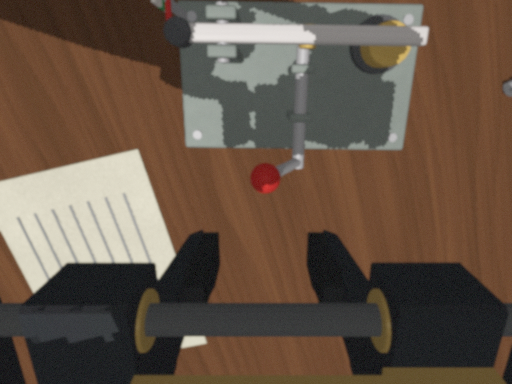

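The wrist view shows the ball at about (265, 178), between the open fingers' line, with the spacer at (385, 45). The shadow spoiled the threshold, so I'll refine it.

```bash
python3 - <<'E'
from h import *
c=cam('wrist')
im=c['image'].astype(int)
m=((im[:,:,0]>70)&(im[:,:,1]*3<im[:,:,0])&(im[:,:,2]*3<im[:,:,0])).astype(np.uint8)
k,l,s,ce=cv2.connectedComponentsWithStats(m)
for i in range(1,k):
    if s[i,4]>60: print(ce[i],s[i],atz(c,ce[i],118.5))
E
```

```text
[264.86741214 177.87539936] [251 164  29  29 626] [ 507.91887453 -260.90396715  118.5       ]
```

>>> {"name": "step_arm", "arguments": {
  "increments": [
    [0,1.2,16.7,0,0.5],
    [0,0,16.7,0,0.5],
    [0,0,16.7,0,0.5],
    [0,0,16.7,0,0.5],
    [0,0,16.7,0,0.5],
    [0,0,16.7,0,0.5],
    [0,0,16.7,0,0.5],
    [0,0,16.7,0,0.5],
    [0,0,0,0,0.5]
  ]
}}

```text
time_s: 4.07
tool_pos: [504.8, -259.7, 101.4]
ee_rot: [-0.003, 0.801, 0.599, -0.001]
contact_force: [-0.4, 0.8, -0.3]
width: 0.501
```

>>> {"name": "step_arm", "arguments": {
  "increments": [
    [0,0,0,0,0.5],
    [0,0,-3,0,0.5]
  ]
}}

```text
time_s: 4.23
tool_pos: [507.4, -261.1, 108.5]
ee_rot: [-0.0, 0.8, 0.6, -0.0]
contact_force: [-1.3, -0.4, 1.0]
width: 0.505
```

```bash
python3 - <<'E'
from h import *
c=cam('wrist','w1.png')
s=monitor.get_obs();print(s['tool_pos'],s['contact_force'])
E
```

```text
[ 508.35445494 -261.63964541  109.94958503] [-0.2383716  -0.23965338 -0.39579134]
```

View pics/w1.png

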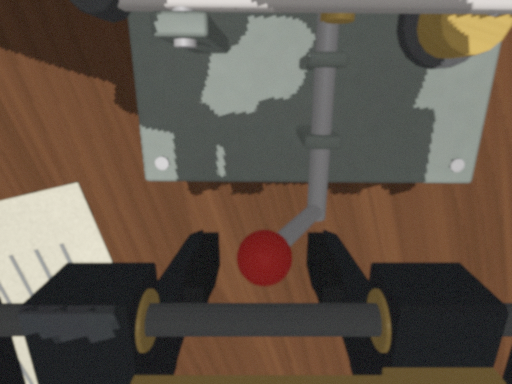

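The ball (265, 257) is centred between the fingers. Now pushing it towards the stylus.

>>> {"name": "step_arm", "arguments": {
  "increments": [
    [0,6,0,0,0.5],
    [0,6,0,0,0.5],
    [0,6,0,0,0.5],
    [0,6,0,0,0.5],
    [0,6,0,0,0.5],
    [0,6,0,0,0.5],
    [0,6,0,0,0.5],
    [0,6,0,0,0.5],
    [0,6,0,0,0.5],
    [0,6,0,0,0.5]
  ]
}}

```text
time_s: 5.12
tool_pos: [565.7, -278.0, 107.9]
ee_rot: [0.0, 0.8, 0.6, 0.0]
contact_force: [-2.9, 0.3, 0.7]
width: 0.499
```

>>> {"name": "step_arm", "arguments": {
  "increments": [
    [0,5,0,0,0.5],
    [0,5,0,0,0.5],
    [0,4,0,0,0.5],
    [0,3,0,0,0.5],
    [0,0,0,0,0.5]
  ]
}}

```text
time_s: 5.53
tool_pos: [581.8, -282.6, 107.8]
ee_rot: [-0.0, 0.8, 0.6, 0.0]
contact_force: [-0.9, -0.4, 0.2]
width: 0.497
```

>>> {"name": "step_arm", "arguments": {
  "increments": [
    [0,2,0,0,0.5],
    [0,2,0,0,0.5],
    [0,0,0,0,0.5]
  ]
}}

```text
time_s: 5.78
tool_pos: [584.6, -283.5, 107.8]
ee_rot: [-0.001, 0.8, 0.6, -0.0]
contact_force: [-2.7, 1.3, -1.1]
width: 0.501
```

>>> {"name": "step_arm", "arguments": {
  "increments": [
    [0,1,0,0,0.5],
    [0,1,0,0,0.5],
    [0,0,0,0,0.5]
  ]
}}

```text
time_s: 6.03
tool_pos: [584.8, -283.5, 107.6]
ee_rot: [-0.002, 0.8, 0.6, -0.001]
contact_force: [-7.7, 2.4, 2.6]
width: 0.497
```

>>> {"name": "step_arm", "arguments": {
  "increments": [
    [0,1,0,0,0.5],
    [0,1,0,0,0.5],
    [0,0,0,0,0.5]
  ]
}}

```text
time_s: 6.28
tool_pos: [585.1, -283.6, 107.3]
ee_rot: [-0.004, 0.8, 0.6, -0.002]
contact_force: [-12.0, 3.2, 4.7]
width: 0.499
```

```bash
python3 - <<'E'
from h import *
s=monitor.get_obs();print(s['tool_pos'],s['contact_force'])
R=[]
for n in ['scene','top']:
    c=cam(n,n+'2.png')
    p=pinpoint('arrest_lever_tip',n);print([(q['score'],q['xy']) for q in p])
a=cv2.imread('pics/scene2.png');b=cv2.imread('pics/top2.png')
cv2.imwrite('pics/c2.png',np.hstack([cv2.resize(a[150:280,130:260],None,fx=3,fy=3),cv2.resize(b[130:260,260:390],None,fx=3,fy=3)]))
cam('wrist','w2.png')
E
```

```text
[ 585.08551221 -283.58080919  107.33319879] [-11.99115577   3.17865811   4.67498589]
[(0.75, [165.2, 193.7])]
[]
```

View pics/c2.png

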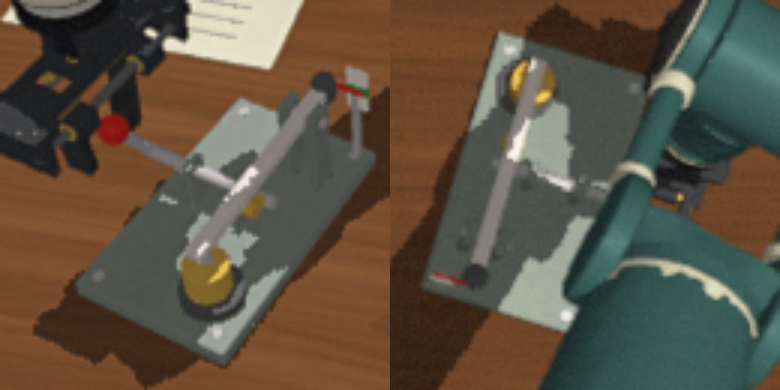

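View pics/w2.png

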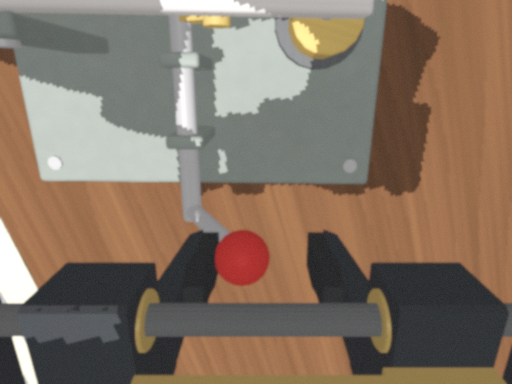

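The ball is hard against the released stop (12 N, and its position matches the expected +73 mm), and the beam is down on the spacer. I'll relieve the push and let it rest.

>>> {"name": "step_arm", "arguments": {
  "increments": [
    [0,-2,0,0,0.5],
    [0,-2,0,0,0.5],
    [0,-2,0,0,0.5],
    [0,0,0,0,0.5],
    [0,0,0,0,0.5],
    [0,0,0,0,0.5],
    [0,0,0,0,0.5],
    [0,0,0,0,0.5],
    [0,0,0,0,0.5],
    [0,0,0,0,0.5]
  ]
}}

```text
time_s: 7.37
tool_pos: [583.4, -283.2, 108.1]
ee_rot: [0.0, 0.8, 0.6, 0.0]
contact_force: [-0.0, -0.1, -1.8]
width: 0.502
```

>>> {"name": "step_arm", "arguments": {
  "increments": [
    [0,0,0,0,0.5],
    [0,0,0,0,0.5],
    [0,0,0,0,0.5],
    [0,0,0,0,0.5],
    [0,0,0,0,0.5],
    [0,0,0,0,0.5]
  ]
}}

```text
time_s: 7.87
tool_pos: [583.2, -283.2, 108.1]
ee_rot: [-0.0, 0.8, 0.6, -0.0]
contact_force: [-0.1, 0.6, -0.6]
width: 0.501
```

```bash
python3 - <<'E'
from h import *
s=monitor.get_obs();print(s['time_s'],s['tool_pos'],s['contact_force'])
c=cam('wrist','w3.png')
im=c['image'].astype(int)
m=((im[:,:,0]>70)&(im[:,:,1]*3<im[:,:,0])&(im[:,:,2]*3<im[:,:,0])).astype(np.uint8)
k,l,st,ce=cv2.connectedComponentsWithStats(m)
for i in range(1,k):
    if st[i,4]>60: print(ce[i],atz(c,ce[i],118.5))
E
```

```text
7.8667 [ 583.18568873 -283.15748258  108.0778145 ] [-0.13493902  0.60021444 -0.63680697]
[245.63222749 256.6492891 ] [ 575.44803132 -280.32010551  118.5       ]
```

View pics/w3.png

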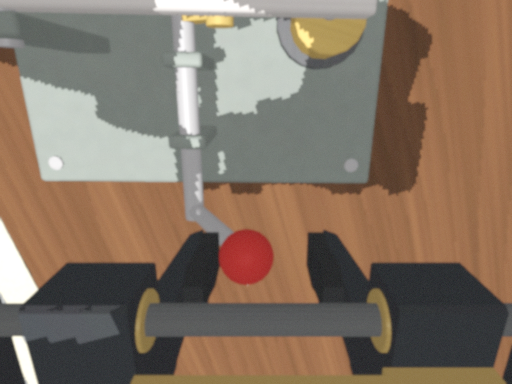

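Rested more than 1.5 s. Now bringing the lever back.

>>> {"name": "step_arm", "arguments": {
  "increments": [
    [0,-6,0,0,0.5],
    [0,-6,0,0,0.5],
    [0,-6,0,0,0.5],
    [0,-6,0,0,0.5],
    [0,-6,0,0,0.5],
    [0,-6,0,0,0.5],
    [0,-6,0,0,0.5],
    [0,-6,0,0,0.5],
    [0,-6,0,0,0.5],
    [0,-6,0,0,0.5]
  ]
}}

```text
time_s: 8.75
tool_pos: [524.6, -266.0, 107.8]
ee_rot: [-0.0, 0.8, 0.6, -0.0]
contact_force: [2.3, -0.1, 2.1]
width: 0.501
```

>>> {"name": "step_arm", "arguments": {
  "increments": [
    [0,-5,0,0,0.5],
    [0,-5,0,0,0.5],
    [0,-5,0,0,0.5],
    [0,-4,0,0,0.5],
    [0,-2,0,0,0.5],
    [0,-2,0,0,0.5],
    [0,0,0,0,0.5]
  ]
}}

```text
time_s: 9.33
tool_pos: [502.8, -259.6, 107.7]
ee_rot: [-0.001, 0.8, 0.6, -0.0]
contact_force: [-0.3, 0.3, 0.2]
width: 0.502
```

>>> {"name": "step_arm", "arguments": {
  "increments": [
    [0,-2,0,0,0.5],
    [0,-2,0,0,0.5],
    [0,0,0,0,0.5]
  ]
}}

```text
time_s: 9.58
tool_pos: [499.5, -258.8, 108.0]
ee_rot: [-0.0, 0.8, 0.6, -0.0]
contact_force: [1.4, -1.2, -1.3]
width: 0.502
```

>>> {"name": "step_arm", "arguments": {
  "increments": [
    [0,-2,0,0,0.5],
    [0,-1,0,0,0.5],
    [0,0,0,0,0.5]
  ]
}}

```text
time_s: 9.83
tool_pos: [496.6, -258.0, 108.1]
ee_rot: [-0.0, 0.8, 0.6, -0.0]
contact_force: [2.3, -1.4, -1.4]
width: 0.499
```

>>> {"name": "step_arm", "arguments": {
  "increments": [
    [0,-1,0,0,0.5],
    [0,-1,0,0,0.5],
    [0,0,0,0,0.5]
  ]
}}

```text
time_s: 10.08
tool_pos: [496.0, -257.8, 108.2]
ee_rot: [0.001, 0.8, 0.6, 0.001]
contact_force: [7.0, -1.9, -4.6]
width: 0.501
```

>>> {"name": "step_arm", "arguments": {
  "increments": [
    [0,-1,0,0,0.5],
    [0,-1,0,0,0.5],
    [0,0,0,0,0.5]
  ]
}}

```text
time_s: 10.33
tool_pos: [495.8, -257.7, 108.3]
ee_rot: [0.003, 0.8, 0.6, 0.002]
contact_force: [11.7, -3.1, -9.1]
width: 0.501
```

>>> {"name": "step_arm", "arguments": {
  "increments": [
    [0,-1,0,0,0.5],
    [0,0,0,0,0.5]
  ]
}}

```text
time_s: 10.5
tool_pos: [495.7, -257.6, 108.3]
ee_rot: [0.004, 0.8, 0.6, 0.002]
contact_force: [14.5, -3.0, -12.1]
width: 0.5
```

At the arrested stop. Centring the fingers around the ball, then straight up.

>>> {"name": "step_arm", "arguments": {
  "increments": [
    [0,3,0,0,0.5],
    [0,3,0,0,0.5],
    [0,3,0,0,0.5],
    [0,3,0,0,0.5],
    [0,0,0,0,0.5],
    [0,0,0,0,0.5]
  ]
}}

```text
time_s: 11.0
tool_pos: [503.3, -259.9, 108.1]
ee_rot: [-0.0, 0.8, 0.6, -0.0]
contact_force: [-1.0, 0.4, 0.2]
width: 0.501
```

```bash
python3 - <<'E'
from h import *
s=monitor.get_obs();print(s['time_s'],s['tool_pos'],s['contact_force'])
c=cam('wrist','w4.png')
im=c['image'].astype(int)
m=((im[:,:,0]>70)&(im[:,:,1]*3<im[:,:,0])&(im[:,:,2]*3<im[:,:,0])).astype(np.uint8)
k,l,st,ce=cv2.connectedComponentsWithStats(m)
for i in range(1,k):
    if st[i,4]>60: print(ce[i],atz(c,ce[i],118.5))
E
```

```text
11.0 [ 503.31719846 -259.94166403  108.09311678] [-1.03137383  0.39739949  0.23931523]
[266.98489011 255.44368132] [ 505.39733487 -259.30355918  118.5       ]
```

>>> {"name": "step_arm", "arguments": {
  "increments": [
    [0,1.5,0,0,0.5],
    [0,0,-8,0,0.5],
    [0,0,-16,0,0.5],
    [0,0,-16,0,0.5],
    [0,0,-16,0,0.5],
    [0,0,-16,0,0.5],
    [0,0,-16,0,0.5],
    [0,0,-16,0,0.5],
    [0,0,-10,0,0.5],
    [0,0,0,0,0.5]
  ]
}}

```text
time_s: 11.88
tool_pos: [506.5, -261.3, 225.6]
ee_rot: [0.003, 0.8, 0.6, 0.001]
contact_force: [-0.1, 0.0, 1.3]
width: 0.503
```

>>> {"name": "step_arm", "arguments": {
  "increments": [
    [-20,-20,0,0,0.5],
    [-20,-20,0,0,0.5],
    [-20,-20,0,0,0.5],
    [-20,-20,0,0,0.5],
    [-20,-20,0,0,0.5],
    [-20,-20,0,0,0.5],
    [-20,-20,0,0,0.5],
    [-20,-20,0,0,0.5],
    [0,0,0,0,0.5],
    [0,0,0,0,0.5]
  ]
}}

```text
time_s: 12.72
tool_pos: [305.4, -369.4, 221.3]
ee_rot: [-0.001, 0.801, 0.599, 0.0]
contact_force: [-0.2, -0.3, 0.3]
width: 0.503
```

```bash
python3 - <<'E'
from h import *
s=monitor.get_obs();print(s['time_s'],s['tool_pos'],s['contact_force'])
R=[]
for n in ['scene','top']:
    c=cam(n,n+'5.png'); im=c['image'].astype(int)
    m=((im[:,:,0]>130)&(im[:,:,1]<60)&(im[:,:,2]<60)).astype(np.uint8)
    k,l,st,ce=cv2.connectedComponentsWithStats(m)
    for i in range(1,k):
        if st[i,4]>15: print(n,ce[i],st[i,4],atz(c,ce[i],118))
a=cv2.imread('pics/scene5.png');b=cv2.imread('pics/top5.png')
cv2.imwrite('pics/c5.png',np.hstack([cv2.resize(a[150:280,130:260],None,fx=3,fy=3),cv2.resize(b[130:260,260:390],None,fx=3,fy=3)]))
E
```

```text
12.7167 [ 305.41354804 -369.44220018  221.34095364] [-0.16890619 -0.27281324  0.26592418]
scene [184.61764706 173.75      ] 68 [ 504.090449  -259.6577213  118.       ]
scene [245.625 180.   ] 16 [ 494.78735737 -100.80148568  118.        ]
scene [341.33766234 204.20779221] 77 [528.86211516 140.85675211 118.        ]
top [182.97014925 198.11940299] 67 [529.24845081 139.00217919 118.        ]
top [339.62962963 209.37037037] 81 [ 504.18313497 -260.51694516  118.        ]
```

View pics/c5.png

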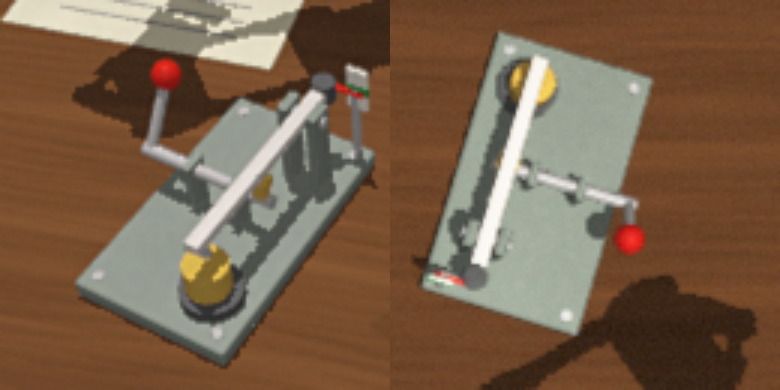

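The lever is back at its arrested stop and the beam is lifted. The spacer is in place, the other ball is where it was, and the arm is clear.

```bash
python3 -c "
from h import *
print(workorder.finish_job())"
```

```text
the job is handed in; nothing more can be done
None
```

The spacer check is done and handed in at about 12.8 s of the 38 s allowed; no verdict was reported.

- **Release:** I worked the lever on the comparator that carries the spacer, with the half-open fingers either side of the red ball. I pushed it until it stopped moving, at about 12 N. The ball matched the expected 73 mm travel and the beam was down on the spacer.
- **Rest:** I took the push off and left the stylus still on the spacer for about 1.5 s.
- **Return:** I brought the lever back until it stopped at the arrested stop, at about 15 N horizontally. The wrist camera showed 73 mm of travel back, and the ball ended about 2–3 mm beyond where it started, so the lever had begun slightly off its stop.

**Last checks:** In the final pictures the beam is raised and the spacer is on its anvil. The other comparator's ball is unchanged to within a few tenths of a millimetre. The arm is clear, with contact force near zero.

**Misses along the way:** The point detector was up to about 10 mm off on the ball, so I used red-colour segmentation instead. In the top view it found nothing while the arm was hiding the ball. I checked the beam and spacer by eye only; I did not measure the beam angle.

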